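# Dress the miniature living room for the next shot

## Task

Dress the cardboard living room for the next shot: stand the little round table midway between the fireplace and the bookcase, the stool midway between that table and the fireplace, the potted cactus midway between the table and the sofa, and the lamp on the middle of the table top. Midway means on the straight line, measured centre to centre. Leave everything upright on the set, and leave the clay puppet standing where it is.

Things in the scene. Friction and masses are not known exactly. Their poses are not given: they have to be found in the camera images.
- board: Flat brown cardboard floor of the miniature room, 340 x 440 mm, 3 mm thick, fixed on the work surface; its top is 3 mm above the surface. Its x axis points from the open front edge of the room to the sofa, its y axis along the 440 mm side. Origin on the underside, at the middle of the 440 mm side and 130 mm in from the front edge; this point lies midway between fireplace and bookcase.
- fireplace: Miniature brick fireplace with a pale mantel slab on top, 44 x 60 x 70 mm high, glued to the left or right end of the cardboard floor (it changes places with the bookcase). Origin: centre of its underside, z up. Its axes are parallel to those of the cardboard floor.
- bookcase: Miniature dark wooden bookcase with books, 34 x 60 x 75 mm high, glued to the opposite end of the cardboard floor, 360 mm from the fireplace centre to centre. Origin: centre of its underside, z up. Its axes are parallel to those of the cardboard floor.
- sofa: Miniature grey sofa, 46 deep x 120 long x 44 mm high, glued at the back of the cardboard floor. Origin: centre of its underside, z up. Its axes are parallel to those of the floor; its centre lies 180 mm behind (along +x of the floor) the point midway between fireplace and bookcase.
- table_mini: Loose miniature round wooden table: round top of 56 mm diameter and 14 mm thick (from 30 to 44 mm height) on a thin stem with a round foot of 44 mm; 44 mm high, about 60 g. Origin: centre of its underside, z up. Starts upright on the work surface beside the cardboard floor.
- lamp_mini: Loose miniature lamp: brass foot of 32 mm diameter and 8 mm thick, thin stem, off-white drum shade of 36 mm diameter from 42 to 70 mm height; 70 mm high, about 50 g. Origin: centre of its underside, z up. Starts upright on the work surface beside the cardboard floor.
- stool: Loose miniature square stool of dark wood, seat 36 x 36 mm and 10 mm thick, four corner legs flush with the seat's sides, 32 mm high, about 30 g. Origin: centre of its underside, z up. x and y are parallel to the sides of the seat. Starts upright on the work surface beside the cardboard floor.
- cactus: Loose miniature potted cactus: terracotta pot 36 mm high with a straight rim band of 44 mm diameter from 22 to 36 mm height (narrower below), a green stem of 18 mm diameter in the middle up to 74 mm height with one small arm that stays inside the rim; about 60 g. Origin: centre of its underside, z up. Starts upright on the work surface beside the cardboard floor.
- puppet: Ochre clay puppet, loose, 34 mm foot diameter, 68 mm high, standing near the front edge of the cardboard floor. Origin: centre of its underside, z up. It is not to be touched: it is posed for the shot.
Mind the look-alikes: they are no part of the job. Leave any blue look-alike of the stool alone.

How it is judged:
At the end, for the whole second after the job is handed in: Table, stool, cactus upright on the card, within 15 mm (along and across) of their midway points, stool and cactus 70-115 mm from the table, table under 197 mm from the bookcase; lamp on the table, under 12 mm off centre; tilt under 0.1 rad, at rest; puppet moved under 20 mm, tilt under 0.2 rad (x of table_mini in the frame of fireplace between -0.015 and 0.015 m and horizontal distance between table_mini and fireplace between 0.165 and 0.195 m and horizontal distance between table_mini and bookcase below 0.197 m and x of stool in the frame of fireplace between -0.015 and 0.015 m and horizontal distance between stool and fireplace between 0.075 and 0.105 m and horizontal distance between stool and table_mini between 0.07 and 0.115 m and y of cactus in the frame of sofa between -0.015 and 0.015 m and horizontal distance between cactus and sofa between 0.075 and 0.105 m and horizontal distance between cactus and table_mini between 0.07 and 0.115 m and horizontal distance between lamp_mini and table_mini below 0.012 m and z of lamp_mini in the frame of table_mini between 0.04 and 0.048 m and height (world z) of each of table_mini, stool, cactus below 0.007 m and angle between each of table_mini, stool, cactus, lamp_mini's own z axis and vertical below 0.1 rad and linear speed of each of table_mini, stool, cactus, lamp_mini below 0.02 m/s and distance of puppet from where it was at the start of the episode below 0.02 m and angle between puppet's own z axis and vertical below 0.2 rad); the robot touches nothing.
It fails at once if the clay puppet is knocked over or pushed more than 20 mm (distance of puppet from where it was at the start of the episode above 0.02 m or angle between puppet's own z axis and vertical above 0.5 rad).
It also fails if it takes over 112 s, if anything falls off the work surface, if the arm or the gripper's body presses on something with over 40 N, if the wrist force passes 120 N, or if a joint passes its speed limit or range.

## Robot

A 7-joint arm with a two-finger parallel gripper is mounted at the origin on the work surface. World frame = base frame: x ahead of the robot, y to its left, z up, the work surface at z = 0. Lengths are in m, angles in rad, forces in N, time in s.
With the tool pointing down it reaches from about 0.4 to 0.875 m from the base axis. Payload 19.3 kg.
Tool frame: the origin (TCP) lies on the centre line of the jaws, within the pads' length; the fingertips stand 8 mm ahead of it and the grasp point (between the pads) lies 11 mm behind it; z points along the fingers, y is the line along which they close (so a half turn about z gives the same grasp; the last joint's range is limited). The gripper opens to 85 mm and grips with 20 to 120 N. Pads are 22 mm wide; open, the fingers measure 114 mm over their backs; the gripper's body (76 mm by 85 mm) begins 54 mm behind the grasp point. The pads swing forward as they close: fully open they stand 13 mm farther back than shut.
Start: joints at [-1.257, 0.521, -0.036, 1.599, 0.021, 1.021, -0.113], TCP at [0.234, 0.58, 0.239] pointing down, gripper open.
Joint ranges: [-2.91, 2.91], [-0.3, 2.13], [-1.5, 1.42], [0.17, 2.43], [-1.26, 4.41], [0.16, 1.93], [-2.52, 2.52]. Speed limits (rad/s): [1.89, 1.89, 2.39, 2.39, 3.01, 3.01, 3.01].

## Interface

Orientations are given as [roll, pitch, yaw] about the fixed x, y, z axes, in that order (R = Rz(yaw) Ry(pitch) Rx(roll)).
In Python, from workcell import status, grab_frame, camera_params, bot, search_frame, silhouettes gives the robot as it stands.
- The arm moves only by the shell command python3 -m creep 'ROWS' [FORCE]. ROWS is JSON, a list of rows, each a list of 5 numbers: the shift along the tool's x, y, z in units of 60 mm (1.0 is 60 mm), then the turn about the tool's z in units of 8 degrees (1.0 is 8 degrees), then the opening, from 0 (shut) to 1 (fully open). In form: [[x, y, z, twist, hand], ...]. A call has 1 to 5 rows; each row is the pose to reach, as a shift and turn from the pose commanded when the call began, along the tool's axes at that moment; what a row does not reach only later rows make up. A row lasts 1/8 s, in which the tool goes at most 62.5 mm and 10.7 degrees, less where a joint would pass 70% of its speed; a pose out of reach is approached as far as the arm can. A call with a gripper value outside its range is refused whole. The fingers move at their own pace and stop on an object; FORCE is the grip in N (left out, the last holds). Time passes only in rows, so rows that repeat a pose let the fingers close. It gives the time, the measured TCP pose, the force, the opening and the grip force at its end, in the units of the state.
- status.observe(): the state, without advancing time (a new reading comes with each control period).
- grab_frame(name): name is "side" or "top" or "wrist"; returns the picture (400x640x3 uint8, blue, green, red); there is no depth.
- camera_params(name): a dict with "K" (3x3 intrinsics, pixels), "rvec" (rotation vector, rad) and "tvec" (3), from world to camera coordinates, as OpenCV has them; the wrist camera has in their place "tool_from_camera" (4x4, takes a point from camera to tool coordinates, whose origin is the TCP and whose axes are the flange's). Camera axes: x right, y down, z forward; pixel columns grow to the right and rows downward; lengths in m; the calibration is good to about 2 mm. A picture is of the moment at which its call begins: read the wrist's pose just before it. camera_params takes no time and is no camera call.
- bot.job_done(): hands the job in; it is judged then, once.
Trained networks look in the newest picture that a camera, given by its name, has taken for a name from the list of things; names that differ only in an ending like _2 or _b are one class to them, and where a whole thing is asked for, a point or a joint stands for the part that bears it (a point fixed in the world has none). Each returns a list of dicts, best first, with "p" (0 to 1); they miss things now and then, are a little off and sometimes report something else, mostly with a low value. They report only what shows in the picture. A call takes as long as a camera call. They do not tell look-alikes from the thing itself.
- search_frame(camera, name): "extent" ([left, top, right, bottom] as shares, 0 to 1, of the picture: columns of its width, rows of its height, round what is visible of it).
- silhouettes(camera, name): "mask" (400x640 bool, what is visible of it) and "extent" ([left, top, right, bottom] as shares, 0 to 1, of the picture: columns of its width, rows of its height, round what is visible of it).
The state is a dict: "clock": time; "qpos": joint angles; "qd": joint speeds; "joint_efforts": joint torques, N m; "position": TCP position; "tool_rot": TCP orientation; "force": force on the tool from outside, world axes, zero at the start; "moment": the same for the moment, N m; "grip_width": finger opening in m; "finger_force": force on a finger pad.
Only numpy, scipy, OpenCV 4.12 (cv2) and the standard library are available. Lean on these libraries where they do the work, as an engineer would, in place of code of your own. Each camera call takes 0.05 s, during which the arm holds its last target. There are 200 camera calls.

## Working session

There is one attempt and no reset: what is moved stays moved. The work goes in short steps, Python scripts to look and compute and a shell command to move; the robot and the scene stay as the last step left them, time stands still between calls to the robot, and variables do not carry over. Pictures are saved under pics/ and viewed, at most 14 in all, crops included, and the job is handed in when it is done.

```bash
mkdir -p pics; ls
python3 - <<'E'
from workcell import status, grab_frame, camera_params, search_frame
import cv2
print(status.observe())
for c in ["side","top"]:
    cv2.imwrite(f"pics/{c}0.png",grab_frame(c)); print(c,camera_params(c))
    for n in ["board","fireplace","bookcase","sofa","table_mini","lamp_mini","stool","cactus","puppet"]:
        print(c,n,[(round(d["p"],2),[round(v*s) for v,s in zip(d["extent"],[640,400,640,400])]) for d in search_frame(c,n)[:3]])
print(camera_params("wrist"))
E
```

```text
pics
{'clock': 0.0, 'qpos': array([-1.25719295,  0.52202153, -0.03628533,  1.60000014,  0.02119091,
        1.02108406, -0.11279568]), 'qd': array([ 0.00183274,  0.00066969, -0.00091552, -0.00074746, -0.0001946 ,
        0.00019464,  0.00137088]), 'joint_efforts': array([-5.46185274e-04, -9.27059555e+01,  1.97988778e+00, -3.69957840e+01,
        1.80167193e-02,  7.81165611e-03,  2.43990650e-05]), 'position': array([0.23396401, 0.57920895, 0.23872433]), 'tool_rot': array([-3.14046800e+00,  9.31675292e-05,  2.75774230e+00]), 'force': array([-0.22388453,  0.16887746, -0.82704497]), 'moment': array([0.01473056, 0.01406853, 0.02317976]), 'finger_force': 0.0, 'grip_width': 0.08543963890664091}
side {'K': array([[472.25054263,   0.        , 325.6622721 ],
       [  0.        , 472.25054263, 207.63685651],
       [  0.        ,   0.        ,   1.        ]]), 'rvec': array([ 0.35837728, -2.80216728,  1.16837715]), 'tvec': array([0.52546371, 0.12070244, 1.16838876])}
side board []
side fireplace []
side bookcase [(0.7, [361, 161, 386, 198])]
side sofa [(0.78, [265, 181, 298, 226])]
side table_
[... 898 characters left out ...]
 [366, 237, 397, 256])]
top stool [(0.76, [154, 283, 181, 305]), (0.74, [156, 244, 180, 263])]
top cactus [(0.7, [160, 183, 175, 202])]
top puppet [(0.62, [286, 268, 306, 281])]
{'K': array([[320.40833265,   0.        , 323.23676826],
       [  0.        , 320.40833265, 201.05951869],
       [  0.        ,   0.        ,   1.        ]]), 'tool_from_camera': array([[ 5.98972494e-04, -9.50484461e-01, -3.10771510e-01,
         8.03395988e-02],
       [ 9.99999678e-01,  4.03071797e-04,  6.94590125e-04,
        -1.05909655e-03],
       [-5.34933890e-04, -3.10771825e-01,  9.50484396e-01,
        -1.34463097e-01],
       [ 0.00000000e+00,  0.00000000e+00,  0.00000000e+00,
         1.00000000e+00]])}
```

View pics/top0.png

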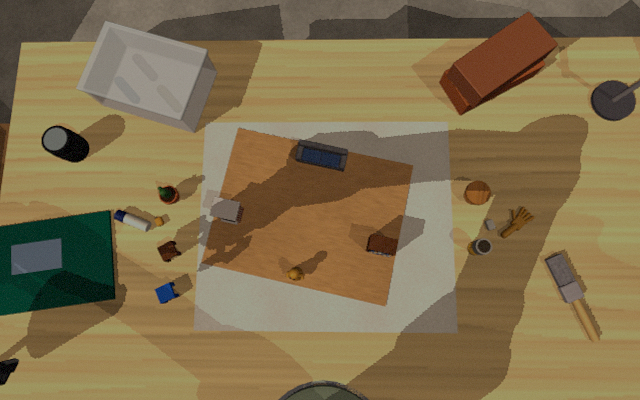

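View pics/side0.png

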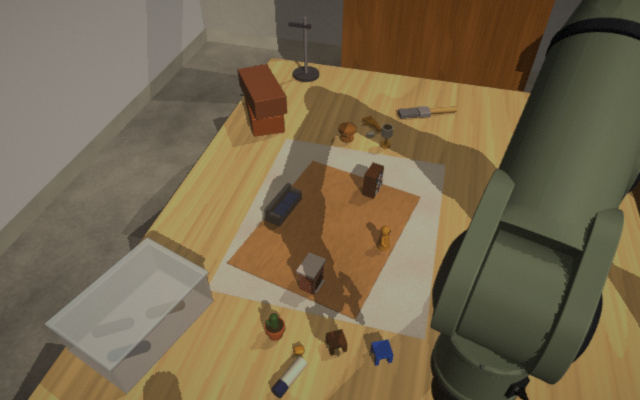

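Top view: fireplace (230,211), bookcase (383,245), sofa (320,156), puppet (295,273); loose: cactus (168,193), dark stool (170,251), blue look-alike (167,293), table (477,192), lamp (481,247).

```bash
cat > h.py <<'E'
import numpy as np, cv2
from scipy.spatial.transform import Rotation as Ro
from workcell import status, grab_frame, camera_params, search_frame, silhouettes
def rot(s): return Ro.from_euler('xyz',s["tool_rot"]).as_matrix()
def cam(c,s=None):
    p=camera_params(c)
    if c=="wrist":
        T=np.eye(4);T[:3,:3]=rot(s);T[:3,3]=s["position"];T=T@p["tool_from_camera"];return p["K"],T[:3,:3],T[:3,3]
    R=cv2.Rodrigues(p["rvec"])[0];return p["K"],R.T,-R.T@p["tvec"]
def toworld(C,uv,z):
    K,R,o=C;uv=np.atleast_2d(uv).astype(float)
    d=np.c_[uv,np.ones(len(uv))]@np.linalg.inv(K).T@R.T
    return (o+d*((z-o[2])/d[:,2])[:,None])[:,:2]
def topix(C,P):
    K,R,o=C;q=(np.atleast_2d(P)-o)@R@K.T;return q[:,:2]/q[:,2:]
def go(target,yaw=None):
    """units from current pose to world target (TCP) ; yaw of tool y axis"""
    s=status.observe();R=rot(s);d=R.T@(np.array(target)-s["position"])/0.06
    out=np.round(d,2).tolist()
    if yaw is not None:
        ya=np.arctan2(R[1,1],R[0,1]);e=(yaw-ya+np.pi/2)%np.pi-np.pi/2
        out.append(round(float(-np.degrees(e)/8),2))  # tool z down
    return out
def mid(e): return [(e[0]+e[2])*320,(e[1]+e[3])*200]
E
python3 - <<'E'
from h import *
f=grab_frame("top");C=cam("top")
m=silhouettes("top","board")[0]["mask"].astype(np.uint8)
ys,xs=np.nonzero(m);w=toworld(C,np.c_[xs,ys],.003).astype(np.float32)
print("board",cv2.minAreaRect(w))
hull=cv2.approxPolyDP(cv2.convexHull(w),.03,True);print(hull.reshape(-1,2))
for n,z in [("fireplace",.07),("bookcase",.075),("sofa",.044),("table_mini",.044),("lamp_mini",.07),("stool",.032),("cactus",.036),("puppet",.034)]:
    for r in silhouettes("top",n)[:2]:
        ys,xs=np.nonzero(r["mask"]);w=toworld(C,np.c_[xs,ys],z).astype(np.float32)
        print(n,round(r["p"],2),toworld(C,mid(r["extent"]),z).round(3),cv2.minAreaRect(w))
E
```

```text
board ((0.5208848714828491, 0.03803175687789917), (0.4413006603717804, 0.33877381682395935), 77.46536254882812)
[[ 0.73132074  0.2108526 ]
 [ 0.40765968  0.28795674]
 [ 0.3124652  -0.1373971 ]
 [ 0.63377804 -0.2113608 ]]
fireplace 0.9 [[0.517 0.218]] ((0.516650378704071, 0.2172902524471283), (0.07390740513801575, 0.054991215467453), 78.692138671875)
fireplace 0.48 [[ 0.44  -0.337]] ((0.4399169087409973, -0.33740633726119995), (0.03457145392894745, 0.05234871804714203), 0.2206818163394928)
bookcase 0.73 [[ 0.438 -0.127]] ((0.43951746821403503, -0.1261942833662033), (0.0633900836110115, 0.040886085480451584), 79.08917999267578)
bookcase 0.25 [[0.644 0.008]] ((0.6433921456336975, 0.006397262215614319), (0.11545253545045853, 0.05506684258580208), 77.29895782470703)
sofa 0.73 [[0.652 0.013]] ((0.6527414917945862, 0.007487379014492035), (0.11809232085943222, 0.05619926005601883), 77.56769561767578)
table_mini 0.83 [[ 0.567 -0.348]] ((0.5633311867713928, -0.3476788103580475), (0.05336673930287361, 0.06141037866473198), 0.03847089409828186)
lamp_mini 0.92 [[ 0.437 -0.339]] ((0.43883195519447327, -0.33741050958633423), (0.03240156173706055, 0.05234871804714203), 0.2206817865371704)
stool 0.57 [[0.335 0.353]] ((0.33461394906044006, 0.3554072380065918), (0.03664340451359749, 0.04205499216914177), 26.949886322021484)
stool 0.54 [[0.425 0.359]] ((0.42925727367401123, 0.3560778796672821), (0.04238884150981903, 0.043429236859083176), 31.68776512145996)
cactus 0.66 [[0.561 0.361]] ((0.5603057742118835, 0.3632585406303406), (0.04142721742391586, 0.04475969821214676), 4.122942924499512)
puppet 0.73 [[0.381 0.062]] ((0.37805303931236267, 0.06631255149841309), (0.028972631320357323, 0.03670563921332359), 21.810876846313477)
puppet 0.17 [[ 0.445 -0.13 ]] ((0.44292736053466797, -0.13023054599761963), (0.06658727675676346, 0.043499767780303955), 77.67619323730469)
```

```bash
python3 -c "
from h import *
print(go([.561,.362,.2],np.pi/2))"
```

```text
[-6.41, -1.32, 0.66, -2.75]
```

```bash
python3 -m creep '[[-6.41,-1.32,0.66,-2.75,1],[-6.41,-1.32,0.66,-2.75,1],[-6.41,-1.32,0.66,-2.75,1],[-6.41,-1.32,0.66,-2.75,1],[-6.41,-1.32,0.66,-2.75,1]]' 40; python3 -c "
from h import *
print(go([.561,.362,.2],np.pi/2))"
```

```text
clock: 2.12
position: [0.4929, 0.4072, 0.2081]
tool_rot: [3.141, 0.0, -3.141]
force: [0.6, 1.0, 0.3]
grip_width: 0.0854
finger_force: 0.0
[-1.13, -0.75, 0.14, 0.0]
```

```bash
python3 -m creep '[[-1.13,-0.75,0.14,0,1],[-1.13,-0.75,0.14,0,1],[-1.13,-0.75,0.14,0,1]]'
cat > look.py <<'E'
from h import *
import sys
n,z,pic=sys.argv[1],float(sys.argv[2]),sys.argv[3]
s=status.observe();f=grab_frame("wrist");C=cam("wrist",s)
cv2.imwrite(f"pics/{pic}.png",f)
for r in silhouettes("wrist",n)[:2]:
    ys,xs=np.nonzero(r["mask"]);w=toworld(C,np.c_[xs,ys],z).astype(np.float32)
    print(n,round(r["p"],2),"px",np.round(mid(r["extent"])),"ext",toworld(C,mid(r["extent"]),z).round(4),"rect",cv2.minAreaRect(w), "mean",w.mean(0))
E
python3 look.py cactus .036 w1
```

```text
clock: 2.5
position: [0.5599, 0.3624, 0.1993]
tool_rot: [-3.141, -0.0, 3.14]
force: [-0.3, 0.7, -0.1]
grip_width: 0.0856
finger_force: 0.0
```

View pics/w1.png

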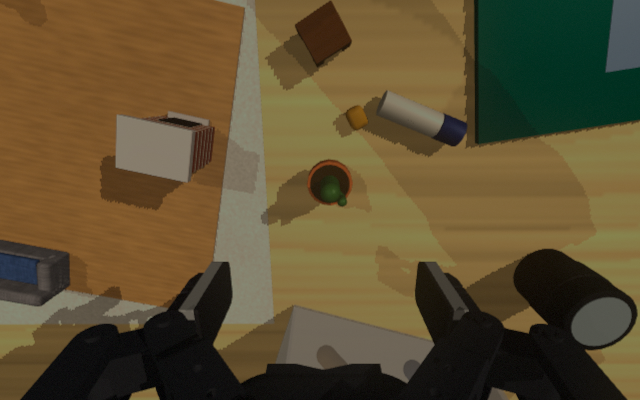

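Wrist view: cactus pot rim at (329,182), fireplace mantel corners (117,115),(200,123),(188,180),(117,170), dark stool (323,34); the network missed it, so I use the rim pixels.

Run:
```python
from h import *
s=status.observe();C=cam("wrist",s)
w=toworld(C,[[329.5,182],[308,182],[351,182],[329,160],[329,204]],.036);print(w.round(4))
print(toworld(C,[[155,147]],.07), toworld(C,[[302,36],[331,2],[351,40],[320,67]],.032))
print(go([*w[0],.018]))
```

```text
[[0.5556 0.3701]
 [0.5556 0.3495]
 [0.5555 0.3908]
 [0.5342 0.3695]
 [0.5779 0.3698]]
[[0.51723568 0.22572077]] [[0.42869486 0.34580288]
 [0.40338108 0.37019598]
 [0.43167354 0.38751708]
 [0.45303343 0.36106464]]
[0.04, 0.09, 3.03]
```

```bash
python3 -m creep '[[0.07,0.12,1,0,1],[0.07,0.12,2,0,1],[0.07,0.12,3.02,0,1],[0.07,0.12,3.02,0,1],[0.07,0.12,3.02,0,0.3]]'; python3 -m creep '[[0,0,0,0,0.3],[0,0,0,0,0.3],[0,0,0,0,0.3],[0,0,-0.4,0,0.3],[0,0,-1.2,0,0.3]]'
```

```text
clock: 3.22
position: [0.5554, 0.3721, 0.0211]
tool_rot: [3.14, 0.002, -3.14]
force: [0.7, -0.8, 1.2]
grip_width: 0.0695
finger_force: 0.0
clock: 3.85
position: [0.5545, 0.3703, 0.0915]
tool_rot: [-3.141, -0.001, -3.141]
force: [0.6, 0.4, 0.0]
grip_width: 0.0425
finger_force: 40.7
```

```bash
python3 -m creep '[[0,-1,-1.2,0,0.3],[-0.2,-2,-1.2,0,0.3],[-0.24,-3,-1.2,0,0.3],[-0.24,-4,-1.2,0,0.3],[-0.24,-5,-1.2,0,0.3]]';  python3 -c "
from h import *
print(go([.569,.027,.13],np.pi/2))
s=status.observe();f=grab_frame('wrist');cv2.imwrite('pics/w2.png',f)
C=cam('wrist',s);print(topix(C,[[.482,.047,.003],[.6575,.0073,.044],[.5215,.2225,.07],[.4424,-.1286,.075]]))
for n in ['sofa','bookcase','fireplace']:
  for r in search_frame('wrist',n)[:1]: print(n,r['p'],mid(r['extent']))
"
```

```text
clock: 4.47
position: [0.5697, 0.0822, 0.1643]
tool_rot: [3.141, 0.003, 3.142]
force: [0.9, -0.5, -1.2]
grip_width: 0.0426
finger_force: 40.8
[0.01, -0.92, 0.57, -0.0]
[[283.34067776  87.23951592]
 [242.27325484 288.68305749]
 [521.63369128 144.17064785]
 [-17.70321835  16.12991387]]
sofa 0.65 [230.72, 276.14]
bookcase 0.8 [55.808, 33.480000000000004]
fireplace 0.71 [300.512, 156.54]
```

View pics/w2.png

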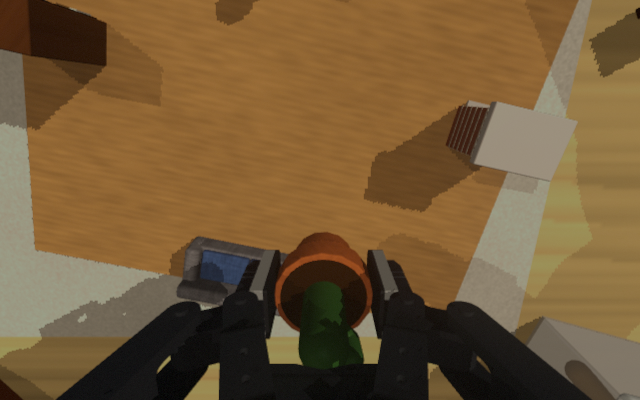

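Mantel centre at about (525,141), predicted (522,144); sofa's left end around (190,270); board's back corner (36,250). The cactus is held upright.

Run:
```python
from h import *
s=status.observe();C=cam("wrist",s)
print(toworld(C,[[36,250],[22,55]],.003),toworld(C,[[496,101],[577,121],[552,180],[473,160]],.07),toworld(C,[[525,141]],.07))
print(go([.570,.027,.0225],np.pi/2))
```

```text
[[ 0.63804847 -0.21053254]
 [ 0.45596448 -0.17095712]] [[0.49258908 0.20030136]
 [0.50593404 0.25871912]
 [0.54808493 0.25072004]
 [0.5331232  0.19050645]] [[0.51962468 0.22531937]]
[-0.0, -0.94, 2.36, -0.02]
```

```bash
python3 -m creep '[[0.01,-0.92,0.3,0,0.3],[0.01,-0.92,1.2,0,0.3],[0.01,-0.92,2,0,0.3],[0.01,-0.92,2.3,0,0.3],[0.01,-0.92,2.34,0,0.3]]'
```

```text
clock: 5.3
position: [0.569, 0.0302, 0.0222]
tool_rot: [3.141, -0.0, -3.14]
force: [-0.3, -0.0, 0.3]
grip_width: 0.0427
finger_force: 44.2
```

```bash
python3 -m creep '[[0,0,0.01,0,0.3],[0,0,0.01,0,0.9],[0,0,0.01,0,0.9],[0,0,-0.3,0,0.9],[0,0,-1.3,0,0.9]]'; python3 -m creep '[[0,0,-2.4,0,0.9],[0,0.5,-2.5,0,0.9],[0.2,1.5,-2.5,0,0.9],[1,2.5,-2.5,0,0.9],[1.5,3.5,-2.5,0,0.9]]';python3 -c "
from h import *
print(go([.43,.366,.18],np.radians(130)),go([.43,.366,.18],np.radians(40)))"
```

```text
clock: 5.92
position: [0.5674, 0.0289, 0.1001]
tool_rot: [-3.141, -0.004, -3.141]
force: [0.8, 0.9, 0.7]
grip_width: 0.0767
finger_force: 0.0
clock: 6.55
position: [0.4921, 0.2137, 0.2516]
tool_rot: [3.141, 0.002, 3.141]
force: [1.5, 0.2, -0.1]
grip_width: 0.0767
finger_force: 0.0
[1.04, 2.54, 1.19, -5.0] [1.04, 2.54, 1.19, 6.25]
```

```bash
python3 -m creep '[[1.04,2.54,1,-4.1,1],[1.04,2.54,1,-4.1,1],[1.04,2.54,1,-4.1,1],[1.04,2.54,1,-4.1,1],[1.04,2.54,1,-4.1,1]]'; python3 look.py stool .032 w3
```

```text
clock: 7.18
position: [0.4312, 0.3644, 0.1905]
tool_rot: [-3.141, 0.001, -2.57]
force: [0.8, -0.1, 0.2]
grip_width: 0.0852
finger_force: 0.0
stool 0.88 px [326. 178.] ext [[0.4234 0.3624]] rect ((0.42554715275764465, 0.3609854280948639), (0.041135307401418686, 0.03543491289019585), 30.707082748413086) mean [0.42608252 0.36120364]
stool 0.86 px [381.  94.] ext [[0.3347 0.3613]] rect ((0.3335152566432953, 0.3595638871192932), (0.03691146522760391, 0.039690058678388596), 26.014883041381836) mean [0.33311138 0.35983145]
```

View pics/w3.png

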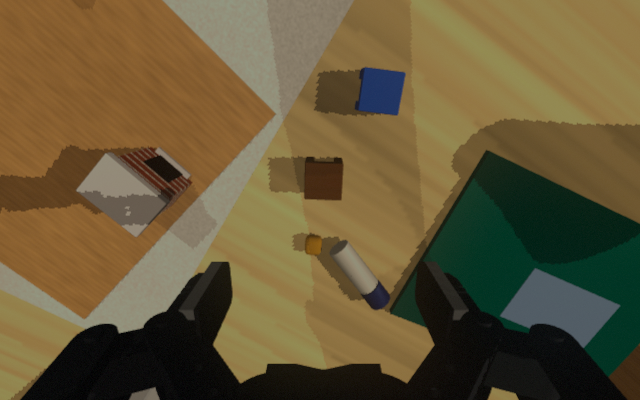

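Dark stool's seat spans about (305–343, 161–200), square to the image; blue one at (381,92) stays; fingers' landing spots on either side are clear.

Run:
```python
from h import *
s=status.observe();C=cam("wrist",s)
w=toworld(C,[[324,181],[305,181],[343,181],[324,162],[324,200]],.032);print(w.round(4))
print(go([*w[0],.016],np.radians(122)))
```

```text
[[0.4274 0.3619]
 [0.437  0.3469]
 [0.4177 0.377 ]
 [0.4121 0.3521]
 [0.4432 0.3721]]
[0.08, 0.01, 2.91, 0.08]
```

```bash
python3 -m creep '[[0.07,0.01,1,0,1],[0.07,0.01,2,0,1],[0.07,0.01,2.9,0,1],[0.07,0.01,2.9,0,1],[0.07,0.01,2.9,0,0.2]]' 30; python3 -m creep '[[0,0,0,0,0.2],[0,0,0,0,0.2],[0,0,0,0,0.2],[0,0,-0.4,0,0.2],[0,0,-1.4,0,0.2]]'; python3 -c "
from h import *
print(go([.501,.136,.17]))"
```

```text
clock: 7.9
position: [0.4281, 0.3635, 0.0178]
tool_rot: [3.142, 0.002, -2.57]
force: [0.2, -1.0, 1.0]
grip_width: 0.0699
finger_force: 0.0
clock: 8.52
position: [0.4262, 0.3624, 0.0997]
tool_rot: [-3.141, -0.003, -2.569]
force: [1.1, 0.7, 0.1]
grip_width: 0.0355
finger_force: 31.1
[1.0, -3.85, -1.17]
```

```bash
python3 -m creep '[[0,0,-1,0,0.2],[0.3,-1,-1.17,0,0.2],[0.6,-2,-1.17,0,0.2],[1,-3,-1.17,0,0.2],[1,-3.85,-1.17,0,0.2]]'; python3 -c "
from h import *
print(go([.501,.136,.0195]))"
```

```text
clock: 9.15
position: [0.5018, 0.1339, 0.1711]
tool_rot: [-3.141, 0.001, -2.57]
force: [0.4, 1.3, 0.2]
grip_width: 0.0355
finger_force: 31.2
[-0.01, 0.04, 2.53]
```

```bash
python3 -m creep '[[0,0,0.8,0,0.2],[0,0,1.6,0,0.2],[0,0,2.3,0,0.2],[0,0,2.52,0,0.2],[0,0,2.52,0,0.2]]'; python3 -m creep '[[0,0,0,0,0.2],[0,0,0,0,0.6],[0,0,0,0,0.6],[0,0,-0.5,0,0.6],[0,0,-1.5,0,0.6]]'; python3 -c "
from h import *
print(go([.565,-.34,.19],np.radians(90)))"
```

```text
clock: 9.78
position: [0.5019, 0.1366, 0.0191]
tool_rot: [-3.141, -0.0, -2.569]
force: [-0.2, 0.2, 0.1]
grip_width: 0.0354
finger_force: 34.2
clock: 10.4
position: [0.5006, 0.1362, 0.1084]
tool_rot: [3.141, -0.003, -2.569]
force: [1.2, -0.1, 0.9]
grip_width: 0.0514
finger_force: 0.0
[3.41, -7.25, -1.36, 4.1]
```

```bash
python3 -m creep '[[0,0,-1.3,0,1],[0.7,-1,-1.36,0,1],[1.2,-2,-1.36,0,1],[1.6,-3,-1.36,0,1],[2.1,-4,-1.36,0,1]]'; python3 -m creep '[[0.4,-1,0,0,1],[0.8,-2,0,0,1],[1.31,-3.2,0,0,1],[1.31,-3.2,0,0,1],[1.31,-3.2,0,0,1]]'; python3 look.py table_mini .044 w4
```

```text
clock: 11.02
position: [0.5231, -0.1118, 0.1907]
tool_rot: [-3.141, 0.001, -2.569]
force: [1.4, 0.5, 0.1]
grip_width: 0.0854
finger_force: 0.0
clock: 11.65
position: [0.5606, -0.3147, 0.1898]
tool_rot: [3.141, -0.0, -2.571]
force: [0.1, 1.3, -0.6]
grip_width: 0.0852
finger_force: 0.0
table_mini 0.61 px [287. 171.] ext [[ 0.5633 -0.3516]] rect ((0.5632903575897217, -0.35062891244888306), (0.05585582181811333, 0.05516303703188896), 55.63251495361328) mean [ 0.5626916  -0.35163882]
table_mini 0.61 px [502. 227.] ext [[ 0.5001 -0.1527]] rect ((0.5522958040237427, -0.10398221015930176), (0.384213387966156, 0.26549386978149414), 49.806034088134766) mean [ 0.49176028 -0.10550947]
```

View pics/w4.png

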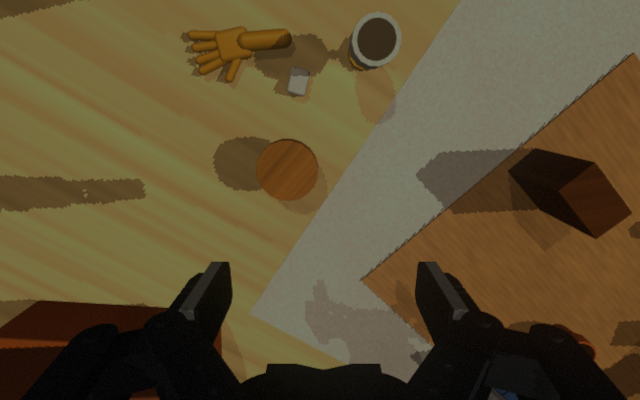

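Table top at (287,170), 61 px across (matches 56 mm); lamp at (376,42), wooden hand (240,45) and a small white cube (298,82) beyond it; landing zone clear.

Run:
```python
from h import *
s=status.observe();C=cam("wrist",s)
w=toworld(C,[[287,170]],.044);print(w, toworld(C,[[376,40]],.07))
print(go([*w[0],.026]),go([*w[0],.1]))
```

```text
[[ 0.56325471 -0.34925859]] [[ 0.44029221 -0.34519953]]
[0.3, -0.54, 2.74] [0.3, -0.54, 1.5]
```

```bash
python3 -m creep '[[0.3,-0.56,0.9,0,1],[0.3,-0.56,1.6,0,1],[0.3,-0.56,2.73,0,1],[0.3,-0.56,2.73,0,1],[0.3,-0.56,2.73,0,0.5]]' 40; python3 -m creep '[[0,0,0,0,0.5],[0,0,0,0,0.5],[0,0,0,0,0.5],[0,0,-0.4,0,0.5],[0,0,-1.4,0,0.5]]'; python3 -c "
from h import *
print(go([.481,.048,.19]))"
```

```text
clock: 12.38
position: [0.565, -0.3511, 0.0282]
tool_rot: [-3.141, 0.001, -2.568]
force: [-0.2, -0.3, 0.6]
grip_width: 0.0698
finger_force: 0.0
clock: 13.0
position: [0.5634, -0.3512, 0.1115]
tool_rot: [3.14, -0.001, -2.569]
force: [-0.5, 0.1, 0.4]
grip_width: 0.055
finger_force: 42.5
[-2.45, 6.34, -1.3]
```

```bash
python3 -m creep '[[0,0.5,-1.2,0,0.5],[-0.5,1.5,-1.3,0,0.5],[-1,2.5,-1.3,0,0.5],[-1.5,3.5,-1.3,0,0.5],[-2,4.5,-1.3,0,0.5]]'; python3 -m creep '[[-0.45,1,0,0,0.5],[-0.45,1.84,0,0,0.5],[-0.45,1.84,0,0,0.5]]'
python3 - <<'E'
from h import *
grab_frame("top");f=grab_frame("wrist");cv2.imwrite("pics/w5.png",f)
C=cam("top")
s=status.observe();W=cam("wrist",s)
for c,D in (("top",C),("wrist",W)):
  for n,z in [("fireplace",.07),("bookcase",.075),("sofa",.044),("stool",.032),("cactus",.036),("puppet",.034)]:
    for r in silhouettes(c,n)[:2]:
        ys,xs=np.nonzero(r["mask"]);w=toworld(D,np.c_[xs,ys],z).astype(np.float32);q=cv2.minAreaRect(w)
        print(c,n,round(r["p"],2),np.round(mid(r["extent"])),np.round(q[0],3),np.round(q[1],3),round(q[2]))
print(go([.481,.048,.03]))
E
```

```text
clock: 13.62
position: [0.5215, -0.0839, 0.1907]
tool_rot: [-3.139, 0.003, -2.569]
force: [1.9, 0.2, -0.7]
grip_width: 0.0549
finger_force: 42.6
clock: 14.0
position: [0.4834, 0.0251, 0.1905]
tool_rot: [-3.14, 0.003, -2.564]
force: [0.4, -0.5, -0.5]
grip_width: 0.0544
finger_force: 42.6
top fireplace 0.93 [225. 211.] [0.518 0.218] [0.072 0.052] 77
top bookcase 0.87 [385. 246.] [ 0.439 -0.131] [0.056 0.042] 81
top sofa 0.56 [343. 154.] [ 0.659 -0.05 ] [0.024 0.013] 26
top stool 0.57 [166. 294.] [0.335 0.356] [0.04  0.044] 24
top stool 0.37 [478. 246.] [ 0.444 -0.349] [0.034 0.052] 0
wrist fireplace 0.84 [452. 292.] [0.498 0.174] [0.047 0.033] 77
wrist bookcase 0.6 [187.  47.] [ 0.44  -0.121] [0.077 0.043] 77
wrist sofa 0.74 [323. 277.] [0.569 0.077] [0.135 0.137] 79
wrist sofa 0.68 [220. 301.] [0.643 0.007] [0.118 0.071] 79
wrist cactus 0.7 [453. 290.] [0.508 0.201] [0.055 0.038] 78
wrist cactus 0.42 [273. 245.] [0.561 0.009] [0.006 0.024] 87
wrist puppet 0.84 [432. 113.] [0.379 0.064] [0.032 0.047] 15
wrist puppet 0.3 [323. 276.] [0.574 0.081] [0.141 0.143] 79
[-0.19, 0.4, 2.64]
```

View pics/w5.png

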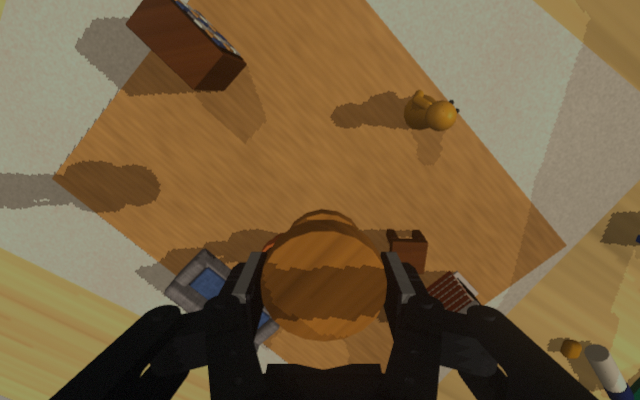

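Table is held level at (323,285); stool stands at (408,250), puppet at (432,112) well away.

```bash
python3 -m creep '[[-0.18,0.41,0.3,0,0.5],[-0.18,0.41,1,0,0.5],[-0.18,0.41,1.8,0,0.5],[-0.18,0.41,2.5,0,0.5],[-0.18,0.41,2.65,0,0.5]]'; python3 -m creep '[[0,0,0,0,0.5],[0,0,0,0,0.8],[0,0,0,0,0.8],[0,0,-0.5,0,0.8],[0,0,-1.5,0,0.8]]'; python3 -c "
from h import *
print(go([.44,-.345,.21],np.pi/2))"
```

```text
clock: 15.32
position: [0.4794, 0.0483, 0.028]
tool_rot: [3.141, -0.002, -2.568]
force: [1.2, -9.1, 31.8]
grip_width: 0.0543
finger_force: 50.3
clock: 15.95
position: [0.479, 0.0481, 0.1194]
tool_rot: [3.14, -0.003, -2.569]
force: [1.5, -0.2, -0.0]
grip_width: 0.0686
finger_force: 0.0
[4.1, -5.15, -1.51, 4.1]
```

```bash
python3 -m creep '[[0,0,-1,0,0.8],[0.4,-0.5,-1.5,1,0.8],[1,-1.3,-1.5,2,0.8],[1.7,-2.1,-1.5,3.2,0.8],[2.4,-2.9,-1.5,4.4,0.8]]'; python3 -c "
from h import *
print(go([.44,-.345,.21],np.radians(75)))"
```

```text
clock: 16.58
position: [0.4532, -0.1755, 0.21]
tool_rot: [-3.141, 0.001, 3.094]
force: [0.6, 0.1, -0.3]
grip_width: 0.0682
finger_force: 0.0
[0.09, -2.83, 0.0, 1.54]
```

```bash
python3 -m creep '[[0,-1,0,0.7,0.8],[0,-2,0,1.5,0.8],[0.1,-2.83,0,1.5,0.8],[0.1,-2.83,0,1.5,0.8]]'; python3 look.py lamp_mini .07 w6
```

```text
clock: 17.08
position: [0.4389, -0.3466, 0.2094]
tool_rot: [-3.14, -0.0, 2.885]
force: [-0.9, 0.9, 0.5]
grip_width: 0.0683
finger_force: 0.0
lamp_mini 0.82 px [326. 187.] ext [[ 0.4351 -0.3444]] rect ((0.43413543701171875, -0.3455823063850403), (0.03576302528381348, 0.044943347573280334), 75.35144805908203) mean [ 0.43472794 -0.34593087]
```

View pics/w6.png

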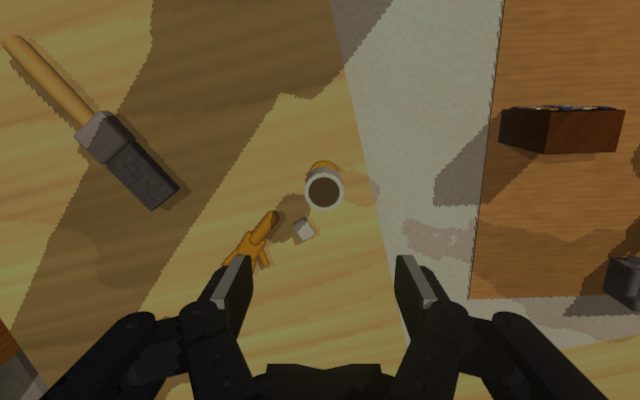

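Shade rim centred at (324,191), cube (304,230) and hand's tip (275,213) sit below the finger line (row 191 ±12), so the grasp is clear.

Run:
```python
from h import *
s=status.observe();C=cam("wrist",s)
w=toworld(C,[[324.3,190.5],[305,190.5],[344,190.5]],.07);print(w)
print(go([*w[0],.045]))
```

```text
[[ 0.43962482 -0.3424586 ]
 [ 0.43535116 -0.35908595]
 [ 0.44398762 -0.32548447]]
[0.01, 0.0, 2.74]
```

```bash
python3 -m creep '[[0,0.02,1,0,0.8],[0,0.02,2,0,0.8],[0,0.02,2.73,0,0.8],[0,0.02,2.73,0,0.8],[0,0.02,2.73,0,0.2]]' 30; python3 -m creep '[[0,0,0,0,0.2],[0,0,0,0,0.2],[0,0,0,0,0.2],[0,0,-0.4,0,0.2],[0,0,-1.4,0,0.2]]'
python3 - <<'E'
from h import *
print(go([.4795,.048,.19]),go([.4795,.048,.23]))
f=grab_frame("wrist");cv2.imwrite("pics/w7.png",f)
f=grab_frame("top");cv2.imwrite("pics/t7.png",cv2.resize(f[100:320,180:520],None,fx=2,fy=2))
C=cam("top")
for n,z in [("stool",.032),("cactus",.036),("table_mini",.044)]:
    for r in silhouettes("top",n)[:2]:
        ys,xs=np.nonzero(r["mask"]);w=toworld(C,np.c_[xs,ys],z).astype(np.float32);q=cv2.minAreaRect(w)
        print(n,round(r["p"],2),np.round(mid(r["extent"])),np.round(q[0],3),np.round(q[1],3),round(q[2]))
E
```

```text
clock: 17.8
position: [0.4418, -0.3417, 0.0473]
tool_rot: [-3.141, 0.002, 2.891]
force: [-0.1, 0.3, 0.1]
grip_width: 0.0514
finger_force: 0.0
clock: 18.42
position: [0.4401, -0.3411, 0.1299]
tool_rot: [3.141, -0.002, 2.891]
force: [1.3, -1.0, -0.4]
grip_width: 0.0357
finger_force: 30.4
[0.98, 6.45, -0.99] [0.98, 6.45, -1.66]
stool 0.75 [166. 295.] [0.335 0.356] [0.039 0.043] 27
stool 0.58 [267. 224.] [0.5   0.134] [0.041 0.037] 31
cactus 0.67 [312. 189.] [0.573 0.029] [0.043 0.04 ] 0
table_mini 0.9 [303. 230.] [0.479 0.047] [0.055 0.055] 0
```

View pics/t7.png

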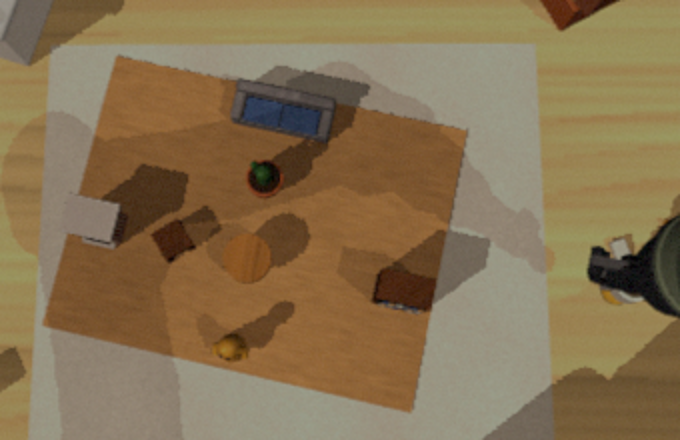

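View pics/w7.png

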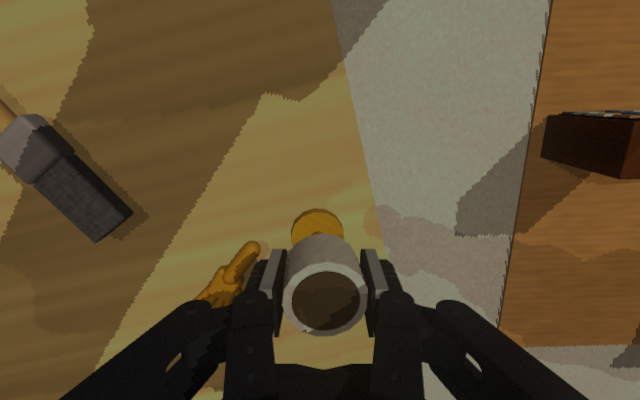

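Top view: cactus (263,177), stool (173,240), table (246,258) of the crop are all in place between the fixed pieces; puppet untouched at (231,348). Wrist view: lamp held upright, shade at (324,300).

Run:
```python
from h import *
s=status.observe();C=cam("wrist",s);z=s["position"][2]+.025
w=toworld(C,[[324.5,301],[285,301],[364,301]],z);print(w-s["position"][:2], (w[0]-s["position"][:2])@rot(s)[:2,:2])
```

```text
[[-0.00263078  0.00030322]
 [-0.00655348 -0.01501263]
 [ 0.00129206  0.01561965]] [ 0.00262357 -0.00036032]
```

```bash
python3 -m creep '[[0,0.5,-0.9,0,0.2],[0.2,1.5,-0.99,0,0.2],[0.4,2.5,-0.99,0,0.2],[0.6,3.5,-0.99,0,0.2],[0.75,4.5,-0.99,0,0.2]]'; python3 -m creep '[[0.23,1,0,0,0.2],[0.23,1.95,0,0,0.2],[0.23,1.95,0,0,0.2],[0.23,1.95,0,0,0.2]]'; python3 -c "
from h import *
print(go([.4795,.048,.094]))"
```

```text
clock: 19.3
position: [0.4637, -0.0671, 0.1884]
tool_rot: [-3.141, -0.001, 2.89]
force: [1.0, -0.2, -0.7]
grip_width: 0.0359
finger_force: 30.7
clock: 19.8
position: [0.4796, 0.0475, 0.1882]
tool_rot: [-3.141, -0.001, 2.891]
force: [0.3, -0.5, -1.3]
grip_width: 0.036
finger_force: 30.7
[0.0, 0.01, 1.57]
```

```bash
python3 -m creep '[[-0.03,0.01,0.7,0,0.2],[-0.03,0.01,1.3,0,0.2],[-0.03,0.01,1.54,0,0.2],[-0.03,0.01,1.57,0,0.2],[-0.03,0.01,1.57,0,0.2]]'
```

```text
clock: 20.42
position: [0.4825, 0.0477, 0.0955]
tool_rot: [3.141, 0.001, 2.89]
force: [-0.8, -0.0, 1.0]
grip_width: 0.0352
finger_force: 30.7
```

```bash
python3 -m creep '[[0,0,0.03,0,0.2],[0,0,0.03,0,0.2],[0,0,0.03,0,0.2]]'
```

```text
clock: 20.8
position: [0.4821, 0.0479, 0.0932]
tool_rot: [3.141, 0.0, 2.89]
force: [-0.0, -0.1, -0.7]
grip_width: 0.0352
finger_force: 30.7
```

```bash
python3 -m creep '[[0,0,0.015,0,0.2],[0,0,0.015,0,0.2],[0,0,0.015,0,0.5],[0,0,0.015,0,0.6],[0,0,0.015,0,0.7]]'; python3 -m creep '[[0,0,-0.3,0,0.7],[0,0,-1,0,0.7],[0,0,-2,0,0.7],[1,0,-2,0,0.7],[2,0,-2,0,0.7]]'
python3 - <<'E'
from h import *
s=status.observe();f=grab_frame("side");cv2.imwrite("pics/s8.png",cv2.resize(f[130:350,220:460],None,fx=2.5,fy=2.5))
f=grab_frame("top");cv2.imwrite("pics/t8.png",cv2.resize(f[110:320,190:430],None,fx=2.5,fy=2.5))
C=cam("top")
for n,z in [("stool",.032),("cactus",.036),("table_mini",.044),("lamp_mini",.114)]:
    for r in silhouettes("top",n)[:2]:
        ys,xs=np.nonzero(r["mask"]);w=toworld(C,np.c_[xs,ys],z).astype(np.float32);q=cv2.minAreaRect(w)
        print(n,round(r["p"],2),np.round(mid(r["extent"])),np.round(q[0],3),np.round(q[1],3),round(q[2]))
E
```

```text
clock: 21.42
position: [0.482, 0.0478, 0.0919]
tool_rot: [-3.142, -0.0, 2.89]
force: [-0.5, 0.7, 0.1]
grip_width: 0.0597
finger_force: 0.0
clock: 22.05
position: [0.3644, 0.0779, 0.2123]
tool_rot: [3.141, 0.001, 2.89]
force: [0.4, 1.0, 0.3]
grip_width: 0.0596
finger_force: 0.0
stool 0.52 [266. 218.] [0.501 0.135] [0.039 0.035] 31
cactus 0.7 [311. 188.] [0.573 0.029] [0.043 0.04 ] 0
table_mini 0.49 [303. 230.] [0.473 0.046] [0.046 0.054] 19
lamp_mini 0.69 [301. 226.] [0.48  0.045] [0.038 0.033] 45
```

View pics/s8.png

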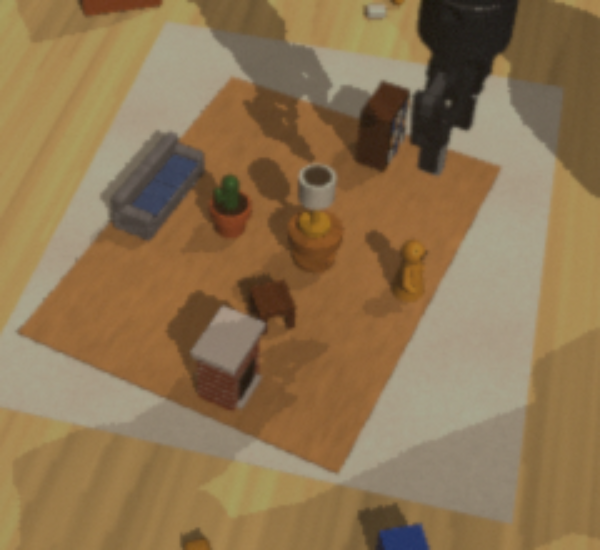

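View pics/t8.png

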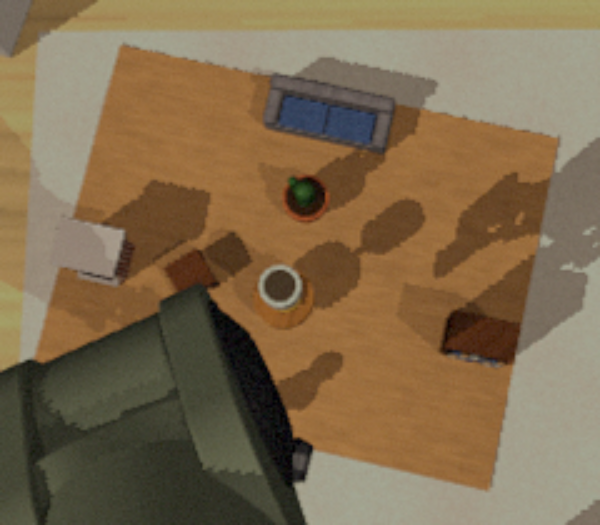

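Side view: lamp stands upright on the table (317,190 / 315,240), cactus (230,205), stool (272,300), and puppet (412,270) are all upright. The top view agrees, and the robot is clear of everything.

```bash
python3 -c "
from workcell import bot
print(bot.job_done())"
```

```text
the job is handed in; nothing more can be done
None
```

The set is dressed and handed in at about 22 s: the table, stool, cactus and lamp all measured within tolerance, everything stood upright in the last images, and the puppet was never touched. No verdict came back.

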